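# Close up a row of shoe heels in the rail and lock it

## Task

Five shoe heels stand one behind the other in the aluminium rail: from the free end, push the whole row along as one train, without letting gaps open in it, until the first heel is fully home against the end stop and all five are closed up. Then push the keeper bar round until it lies square across the rail behind the last heel. Only push with the fingertips, lift or tip nothing, leave the burnisher, cup, hammer and tin where they are, and finish clear of everything.

Things in the scene. Friction and masses are not known exactly. Their poses are not given: they have to be found in the camera images.
- rail: Fixed aluminium channel on the table, 420 x 52 mm. Origin: middle of its underside, at table height; x runs along it to the end stop, y across, z up; the end at x = -210 mm is open. Channel floor 6 mm above the table, 44 mm wide; side walls 4 mm thick, tops 16 mm above the table. A low keeper lug sticks out to y = +60 mm at x = -30 mm.
- stop_face (a point): Middle of the inner face of the end stop (a dark steel block 40 mm high), at x = +190 mm of the rail, on the channel floor. With the row home, the heel origins lie 21, 63, 105, 147 and 189 mm from it along the rail, and the last heel's flat face 210 mm.
- heel1: D-shaped shoe heel of brown stacked layers, leather-brown top, 42 long x 40 wide x 34 mm high, about 60 g, loose in the channel. Origin: centre of its underside; x points to the end stop; flat face at its -x end, rounded back at +x. The first of the five, nearest the end stop; starts 60 to 120 mm short of it.
- heel2: D-shaped shoe heel of brown stacked layers, leather-brown top, 42 long x 40 wide x 34 mm high, about 60 g, loose in the channel. Origin: centre of its underside; x points to the end stop; flat face at its -x end, rounded back at +x. Second in the row.
- heel3: D-shaped shoe heel of brown stacked layers, leather-brown top, 42 long x 40 wide x 34 mm high, about 60 g, loose in the channel. Origin: centre of its underside; x points to the end stop; flat face at its -x end, rounded back at +x. Third in the row.
- heel4: D-shaped shoe heel of brown stacked layers, leather-brown top, 42 long x 40 wide x 34 mm high, about 60 g, loose in the channel. Origin: centre of its underside; x points to the end stop; flat face at its -x end, rounded back at +x. Fourth in the row.
- heel5: D-shaped shoe heel of brown stacked layers, leather-brown top, 42 long x 40 wide x 34 mm high, about 60 g, loose in the channel. Origin: centre of its underside; x points to the end stop; flat face at its -x end, rounded back at +x. Last of the row, farthest from the end stop; its flat face is free to be pushed.
- keeper (a joint): Steel keeper bar on edge, 8 mm thick, 18 to 38 mm above the table, turning level, over the walls. Rad, growing anticlockwise from above: 0 = beside the rail, parallel, pointing to its open end; negative = splayed outwards (starts -0.35 to -0.05); 1.57 (limit) = square across the rail, 6 mm behind the last heel of a row that is home. Friction 0.04 N m; stays where left.
- keeper_pivot (a point): Point on the keeper bar's pivot axis, 38 mm above the table, at x = -30 mm, y = +46 mm of the rail. The pivot boss is 18 mm across and 40 mm high.
- keeper_end (a point): Free end of the keeper bar, on its centre line at its top edge (38 mm above the table), 100 mm from the pivot.
- burnisher: Bystander: brass hand burnisher, bell-shaped, 52 mm across, 85 mm high, standing. Origin: centre of its foot.
- cup: Bystander: white paper cup, 70 mm across at the rim, 80 mm high. Origin: centre of its foot.
- hammer: Bystander: shoemaker's hammer lying on the table. Origin on its underside.
- tin: Bystander: plain metal tin, 66 mm across, 60 mm high. Origin: centre of its foot.
Not all that is in view belongs to the job. What is shaped like the heel5 but blue or green is not meant.

How it is judged:
On the way, in this order (a step that is already met when the one before it is completed fails the run):
1. the whole row is home against the end stop, the keeper bar still open (x of heel1 in the frame of rail above 0.165 m and x of heel2 in the frame of rail above 0.123 m and x of heel3 in the frame of rail above 0.081 m and x of heel4 in the frame of rail above 0.039 m and x of heel5 in the frame of rail above -0.003 m and value of joint keeper below 0.7 rad), for 0.2 s.
2. the keeper bar lies across the rail behind the row (x of heel1 in the frame of rail above 0.165 m and x of heel2 in the frame of rail above 0.123 m and x of heel3 in the frame of rail above 0.081 m and x of heel4 in the frame of rail above 0.039 m and x of heel5 in the frame of rail above -0.003 m and value of joint keeper above 1.45 rad), for 0.2 s.
At the end, for the whole second after the job is handed in: All five heels lie in the rail at rest, each within 4 mm of its place in a row closed up against the end stop, and the keeper bar stands across the rail (joint above 1.45 rad) (all of step 2 and z of each of heel1, heel2, heel3, heel4, heel5 in the frame of rail below 0.009 m and linear speed of each of heel1, heel2, heel3, heel4, heel5 below 0.01 m/s); the robot touches nothing.
It fails at once if a gap of more than 10 mm opens between two neighbouring heels (distance between heel1 and heel2 above 0.052 m or distance between heel2 and heel3 above 0.052 m or distance between heel3 and heel4 above 0.052 m or distance between heel4 and heel5 above 0.052 m).
It fails at once if a heel is lifted 8 mm or more off the channel floor, or tipped (z of any of heel1, heel2, heel3, heel4, heel5 in the frame of rail above 0.014 m or angle between any of heel1, heel2, heel3, heel4, heel5's own z axis and vertical above 0.3 rad).
It fails at once if a bystander is moved by more than 25 mm or tipped over (distance of any of burnisher, cup, hammer, tin from where it was at the start of the episode above 0.025 m or angle between any of burnisher, cup, hammer, tin's own z axis and vertical above 0.5 rad).
It also fails if it takes over 54 s, if anything falls off the work surface, if the arm or the gripper's body presses on something with over 40 N, if the wrist force passes 120 N, or if a joint passes its speed limit or range.

## Robot

A 6-joint arm with a two-finger parallel gripper is mounted at the origin on the work surface. World frame = base frame: x ahead of the robot, y to its left, z up, the work surface at z = 0. Lengths are in m, angles in rad, forces in N, time in s.
With the tool pointing down it reaches from about 0.35 to 0.875 m from the base axis. Payload 4.2 kg.
Tool frame: the origin (TCP) lies between the finger pads; the fingertips stand 17 mm ahead of it and the grasp point (between the pads) lies 2 mm behind it; z points along the fingers, y is the line along which they close (so a half turn about z gives the same grasp; the last joint's range is limited). The gripper opens to 87 mm and grips with 3 to 60 N. Pads are 19 mm wide; open, the fingers measure 117 mm over their backs; the gripper's body (75 mm by 190 mm) begins 51 mm behind the grasp point.
Start: joints at [1.396, 0.385, 0.008, 0, -1.194, -0.259], TCP at [0.263, 0.567, 0.213] pointing down, gripper open.
Joint ranges: [-3.14, 3.14], [-1.21, 2.06], [-1.07, 1.41], [-3.16, 2.05], [-2.99, -0.16], [-3.1, 3.1]. Speed limits (rad/s): [2.79, 2.79, 3.14, 3.14, 3.14, 3.14].

## Interface

Orientations are given as a rotation vector (axis times angle).
In Python, from bench import bot gives the robot as it stands.
- The arm moves only by the shell command python3 -m handwheel 'ROWS' [FORCE]. ROWS is JSON, a list that holds one entry, the list of rows, each a list of 7 numbers: the shift along the tool's x, y, z in mm, then the turn, a rotation vector about the tool's x, y, z in degrees, then the finger opening in mm, from 0 to 87. A call has exactly 8 rows; each row is the pose to reach, as a shift and turn from the pose commanded when the call began, along the tool's axes at that moment; what a row does not reach only later rows make up. A row lasts 1/8 s, in which the tool goes at most 62.5 mm and 10.7 degrees, less where a joint would pass 70% of its speed; a pose out of reach is approached as far as the arm can. A call with a gripper value outside its range is refused whole. The fingers move at their own pace and stop on an object; FORCE is the grip in N (left out, the last holds). Time passes only in rows, so rows that repeat a pose let the fingers close, or fill a call up. It gives the time, the measured TCP pose, the force, the opening and the grip force at its end, in the units of the state.
- bot.state(): the state, without advancing time (a new reading comes with each control period).
- bot.capture(name): name is "scene" or "top"; returns a dict with "img" (480x640x3 uint8, blue, green, red), "z_map" (480x640 float32, m along the optical axis (not along the pixel's ray), 0 where there is no reading), "K" (3x3 intrinsics, pixels), "position" and "orientation" of the camera in the world. Camera axes: x right, y up, looking along -z (the intrinsics and any distortion apply to the point x, -y, -z); pixel columns grow to the right and rows downward; lengths in m; the calibration is good to about 2 mm. A picture is of the moment at which its call begins.
- bot.finish_job(): hands the job in; it is judged then, once.
The state is a dict: "t": time; "joints": joint angles; "dq": joint speeds; "joint_torque": joint torques, N m; "eef_pos": TCP position; "tool_rot": TCP orientation; "contact_force": force on the tool from outside, world axes, zero at the start; "wrist_torque": the same for the moment, N m; "opening": finger opening in m; "gripper_force": force on a finger pad.
Only numpy, scipy, OpenCV 4.12 (cv2) and the standard library are available. Lean on these libraries where they do the work, as an engineer would, in place of code of your own. Each camera call takes 0.05 s, during which the arm holds its last target. There are 200 camera calls.

## Working session

There is one attempt and no reset: what is moved stays moved. The work goes in short steps, Python scripts to look and compute and a shell command to move; the robot and the scene stay as the last step left them, time stands still between calls to the robot, and variables do not carry over. Pictures are saved under pics/ and viewed, at most 10 in all, crops included, and the job is handed in when it is done.

```bash
ls; mkdir -p pics; cat > h.py <<'E'
import numpy as np, cv2
from scipy.spatial.transform import Rotation as R
from bench import bot
def cap(n):
    c=bot.capture(n); o=np.array(c["orientation"],float)
    c["R"]=o if o.shape==(3,3) else (R.from_rotvec(o).as_matrix() if o.size==3 else R.from_quat(o).as_matrix())
    K=np.array(c["K"]);v,u=np.mgrid[:480,:640];z=c["z_map"]
    P=np.stack([(u-K[0,2])/K[0,0]*z,-(v-K[1,2])/K[1,1]*z,-z],-1)
    c["W"]=P@c["R"].T+np.array(c["position"]); c["W"][z==0]=np.nan
    return c
E
python3 - <<'E'
from h import *
print(bot.state())
for n in("scene","top"):
    c=cap(n);print(n,{k:v for k,v in c.items() if k in("K","position","orientation")},[k for k in c])
    cv2.imwrite(f"pics/{n}0.png",c["img"])
E
```

```text
pics
{'t': 0.0, 'joints': array([ 1.39561768e+00,  3.85541513e-01,  6.62304973e-03, -5.30636315e-04,
       -1.19402949e+00, -2.58604150e-01]), 'dq': array([ 1.45244849e-03,  3.16175012e-04,  1.39402627e-03,  3.83434340e-04,
       -8.54564985e-04,  6.07173148e-05]), 'joint_torque': array([-7.12788096e-04, -3.90662920e+01,  1.87399095e+01,  4.21983406e+00,
        1.09519684e-02, -1.91953127e-04]), 'eef_pos': array([0.26239967, 0.56654424, 0.21206295]), 'tool_rot': array([ 3.06580299e+00, -6.75887736e-01, -6.32677958e-04]), 'contact_force': array([-0.44701712,  0.07965008,  0.28505307]), 'wrist_torque': array([ 0.03247835,  0.01205252, -0.00181151]), 'gripper_force': 0.0, 'opening': 0.0869600328526881}
scene {'K': array([[564.1511269 ,   0.        , 323.95941609],
       [  0.        , 564.1511269 , 240.82656289],
       [  0.        ,   0.        ,   1.        ]]), 'position': array([ 1.00826384, -0.54969237,  1.01756007]), 'orientation': array([0.56390233, 0.18577317, 0.63209371])} ['img', 'z_map', 'K', 'position', 'orientation', 'R', 'W']
top {'K': array([[464.13947638,   0.        , 322.86691898],
       [  0.        , 464.13947638, 234.64284423],
       [  0.        ,   0.        ,   1.        ]]), 'position': array([ 0.50253597, -0.0206582 ,  1.03620733]), 'orientation': array([ 0.08836105, -0.06808732, -1.56947193])} ['img', 'z_map', 'K', 'position', 'orientation', 'R', 'W']
```

View pics/top0.png

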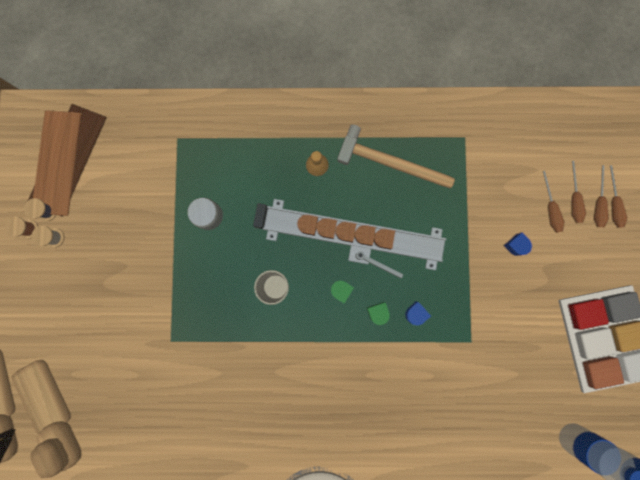

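View pics/scene0.png

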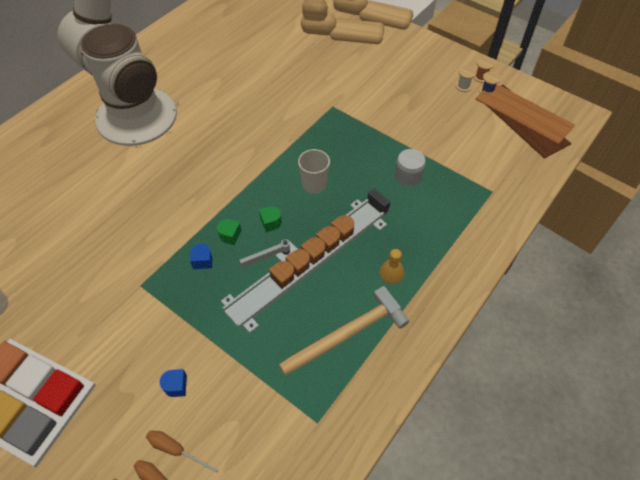

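The top view shows the row from about (308,224) to (385,238), with the stop at (261,217), the open end at (443,247), the keeper pivot at (360,256) and the keeper's end at (402,275). Decoys and bystanders are well to the side: the blue piece at (418,314), the hammer handle at (450,182).

```bash
python3 - <<'E'
from h import *
c=cap("top");W=c["W"];im=c["img"].astype(int)
hsv=cv2.cvtColor(c["img"],cv2.COLOR_BGR2HSV)
box=np.zeros((480,640),bool);box[190:300,240:460]=1
z=W[...,2]
def rect(m,n):
    p=W[m][:,:2].astype(np.float32);r=cv2.minAreaRect(p*1000)
    print(n,len(p),r,"z",np.median(z[m]));return cv2.boxPoints(r)
S,V=hsv[...,1],hsv[...,2]
rail=box&(S<60)&(V>90)&(z>0.002)&(z<0.022)
# largest comp
brown=box&(hsv[...,0]<20)&(S>90)&(z>.03)&(z<.05)
stop=box&(V<70)&(z>.034)&(z<.05)&(S<90)
keep=box&(S<70)&(z>.03)&(z<.05)&(np.mgrid[:480,:640][0]>245)
for m,n in((brown,"heels"),(stop,"stop"),(keep,"keep"),(rail,"rail")):
    b=rect(m,n);print(np.round(b,1).tolist())
p=W[brown][:,:2];d=np.linalg.svd(p-p.mean(0))[2][0];d*=np.sign(d[1]);print("dir",d,np.degrees(np.arctan2(d[1],d[0])),p.mean(0))
o=np.zeros((480,640,3),np.uint8);o[rail]=(200,200,200);o[brown]=(0,100,200);o[stop]=(255,0,0);o[keep]=(0,255,0)
a=np.hstack([o[190:300,240:460],c["img"][190:300,240:460]]);cv2.imwrite("pics/m.png",cv2.resize(a,(800,200)))
# heights in surroundings
for nm,uv in dict(burn=(317,155),hamm=(452,183)).items(): print(nm,W[uv[1],uv[0]])
E
```

```text
heels 1507 ((610.3258666992188, -55.936607360839844), (207.65830993652344, 38.3095703125), 79.4502944946289) z 0.041143733663448034
[[572.5, -154.5], [610.0999755859375, -161.5], [648.2000122070312, 42.599998474121094], [610.5, 49.599998474121094]]
stop 181 ((614.6311645507812, 23.11212158203125), (242.88272094726562, 50.78765869140625), 74.63909912109375) z 0.040668595960993814
[[558.0, -87.30000305175781], [606.9000244140625, -100.69999694824219], [671.2999877929688, 133.5], [622.2999877929688, 146.89999389648438]]
keep 314 ((519.8325805664062, -21.674346923828125), (70.38038635253906, 305.47027587890625), 10.159036636352539) z 0.03935081931990503
[[458.29998779296875, 122.5], [512.0999755859375, -178.1999969482422], [581.4000244140625, -165.8000030517578], [527.5, 134.89999389648438]]
rail 3839 ((542.9864501953125, -65.65974426269531), (406.3191833496094, 227.3288116455078), 79.52574157714844) z 0.007245876717091537
[[394.29998779296875, -244.8000030517578], [617.7999877929688, -286.1000061035156], [691.7000122070312, 113.5], [468.1000061035156, 154.8000030517578]]
dir [0.18404294 0.9829182 ] 79.39466093981763 [ 0.60970603 -0.05766652]
burn [0.76519026 0.00402467 0.08568127]
hamm [ 0.71796489 -0.29253448  0.02463333]
```

View pics/m.png

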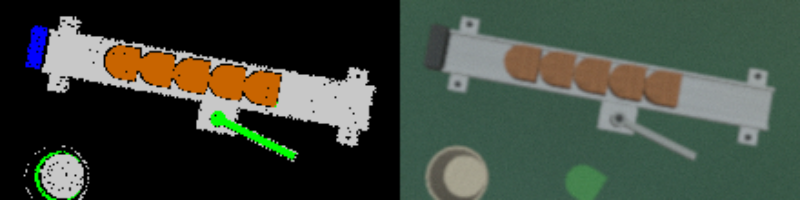

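```bash
cat > f.py <<'E'
from h import *
def meas(pr=True):
    c=cap("top");W=c["W"];z=W[...,2];hsv=cv2.cvtColor(c["img"],cv2.COLOR_BGR2HSV);H,S,V=cv2.split(hsv)
    box=np.zeros((480,640),bool);box[190:300,240:460]=1
    brown=box&(H<20)&(S>90)&(z>.037)&(z<.046)
    big=lambda m:(lambda n,l,s,_:l==1+np.argmax(s[1:,4]))(*cv2.connectedComponentsWithStats(m.astype(np.uint8)))
    return c,W,z,H,S,V,box,brown,big
E
python3 - <<'E'
from f import *
c,W,z,H,S,V,box,brown,big=meas()
rail=big(box&(S<60)&(V>90)&(z>0.002)&(z<0.022))
d=np.array([.184,.9829]);
for _ in range(1):
    n=np.array([-d[1],d[0]])
    q=W[rail][:,:2];s=q@d;t=q@n
    # edges of rail body by bins (exclude tabs)
    E=[]
    for a in np.arange(np.nanpercentile(s,3),np.nanpercentile(s,97),.01):
        k=(s>a)&(s<a+.01);E.append((a+.005,t[k].min(),t[k].max()))
    E=np.array(E);g=(abs(E[:,2]-E[:,1]-.052)<.006)
    print("width",np.median((E[g,2]-E[g,1])),g.sum());f=np.polyfit(E[g,0],(E[g,1]+E[g,2])/2,1);print("slope",f)
    th=np.arctan2(d[1],d[0])+np.arctan(f[0]);print("theta",np.degrees(th))
d=np.array([np.cos(th),np.sin(th)]);n=np.array([-d[1],d[0]])
s=q@d;t=q@n;ax=np.median([(a+b)/2 for _,a,b in E[g]])
print("axis t",ax, "rail s",np.percentile(s,[.2,99.8]))
st=big(box&(V<70)&(z>.034)&(z<.05)&(S<90));p=W[st][:,:2];print("stop s",np.percentile(p@d,[1,99]),"t",np.percentile(p@n,[1,99]))
p=W[brown][:,:2];print("heels s",np.percentile(p@d,[.5,99.5]),"t",np.percentile(p@n,[1,50,99]))
k=big(box&(S<70)&(z>.03)&(z<.05)&(np.mgrid[:480,:640][0]>245));p=W[k][:,:2];
r=cv2.minAreaRect((p*1000).astype(np.float32));b=cv2.boxPoints(r)/1000;print("keeper s,t box",np.round(np.c_[b@d,b@n],4).tolist())
bar=p[p@n>np.percentile(p@n,40)];dd=np.linalg.svd(bar-bar.mean(0))[2][0];print("bar ang rel -d",np.degrees(np.arctan2(dd@n,dd@d)))
E
```

```text
width 0.05626928138595477 27
slope [ 0.0033252 -0.6125446]
theta 79.58740681176326
axis t -0.612603078165118 rail s [-0.16656338  0.23534416]
stop s [0.23524293 0.25298696] t [-0.6349145  -0.58566636]
heels s [-0.04721686  0.15746514] t [-0.62895329 -0.61033477 -0.59167495]
keeper s,t box [[-0.0787, -0.5338], [-0.0826, -0.5503], [0.0221, -0.5754], [0.0261, -0.5589]]
bar ang rel -d 164.96795611926126
```

```bash
cat >> f.py <<'E'
th=np.radians(79.55);d=np.array([np.cos(th),np.sin(th)]);n=np.array([-d[1],d[0]]);O=.0438*d-.6115*n
def tgt(x,y,tip,yaw):  # rail mm, tip height mm, tool-x angle rel rail x, deg
    s=bot.state();Rt=R.from_rotvec(s["tool_rot"]);p=np.r_[O+(x*d+y*n)/1000,(tip+17)/1000]
    a=th+np.radians(yaw);G=R.from_matrix(np.array([[np.cos(a),np.sin(a),0],[np.sin(a),-np.cos(a),0],[0,0,-1]]))
    print("shift",np.round(Rt.inv().apply(p-s["eef_pos"])*1000,1),"turn",np.round(np.degrees((Rt.inv()*G).as_rotvec()),2),"t",s["t"])
def here():
    s=bot.state();q=s["eef_pos"];v=q[:2]-O
    print("rail",np.round(np.r_[v@d,v@n,q[2]-.017]*1000,1),"F",np.round(s["contact_force"],1),"t",s["t"],"open",s["opening"])
E
python3 -c "
from f import *
here();tgt(-150,0,150,180)"
```

```text
rail [561.2 456.1 195.5] F [ 0.5 -0.8  0.2] t 0.2 open 0.08675814460908797
shift [618.7 575.3  46.3] turn [ 6.000e-02 -5.000e-02  7.559e+01] t 0.2
```

```bash
python3 -m handwheel '[[[44,41,3,0,0,5.4,60],[88,82,6,0,0,10.8,30],[132,123,9,0,0,16.2,0],[177,164,13,0,0,21.6,0],[221,205,16,0,0,27,0],[265,246,19,0,0,32.4,0],[309,288,23,0,0,37.8,0],[353,329,26,0,0,43.2,0]]]' 20; python3 -c "
from f import *
here();tgt(-150,0,100,180)"
```

```text
t: 1.2
eef_pos: [0.445, 0.1184, 0.1873]
tool_rot: [-2.601, 1.761, -0.0]
contact_force: [1.3, 0.1, 0.1]
opening: 0.0148
gripper_force: 0.0
rail [153.3 195.3 170.3] F [1.3 0.1 0.1] t 1.2 open 0.014848663766025184
shift [360.8  -3.3  70.2] turn [-3.000e-02  2.000e-02  3.225e+01] t 1.2
```

```bash
python3 -m handwheel '[[[52,0,10,0,0,5,0],[104,-1,20,0,0,10,0],[156,-1,30,0,0,15,0],[208,-2,40,0,0,20,0],[260,-2,50,0,0,25,0],[312,-3,60,0,0,30,0],[360,-3,70,0,0,32.2,0],[361,-3,70,0,0,32.2,0]]]'; python3 - <<'E'
from f import *
here();tgt(-150,0,10,180)
c=cap("scene");cv2.imwrite("pics/s1.png",c["img"][150:400,150:470])
E
```

```text
t: 2.2
eef_pos: [0.5821, -0.2161, 0.1151]
tool_rot: [2.008, -2.414, -0.003]
contact_force: [-0.8, 0.9, 0.4]
opening: 0.0003
gripper_force: 0.0
rail [-150.8   -0.2   98.1] F [-0.8  0.9  0.4] t 2.2 open 0.0003411155573922577
shift [-0.8 -0.1 88.1] turn [ 0.15 -0.02 -0.05] t 2.2
```

View pics/s1.png

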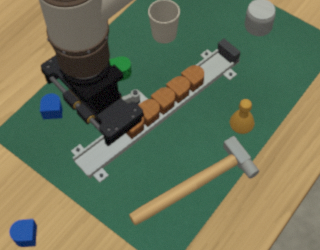

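The gripper is over the open end of the rail at about (120,125) in the crop, and the way down is clear. I'll lower it.

```bash
python3 -m handwheel '[[[0,0,20,0,0,0,0],[0,0,40,0,0,0,0],[0,0,55,0,0,0,0],[0,0,68,0,0,0,0],[0,0,78,0,0,0,0],[0,0,84,0,0,0,0],[0,0,86,0,0,0,0],[0,0,86,0,0,0,0]]]'; python3 -c "
from f import *
here();tgt(-110,0,12,180)"
```

```text
t: 3.25
eef_pos: [0.5826, -0.2136, 0.0313]
tool_rot: [-2.014, 2.411, -0.001]
contact_force: [-0.1, 0.3, -0.8]
opening: 0.0005
gripper_force: 0.0
rail [-148.2   -0.2   14.3] F [-0.1  0.3 -0.8] t 3.25 open 0.0004677290263791199
shift [-38.2   0.    2.3] turn [-0.02 -0.    0.2 ] t 3.25
```

```bash
python3 -m handwheel '[[[-10,0,0,0,0,0,0],[-20,0,0,0,0,0,0],[-28,0,0,0,0,0,0],[-34,0,0,0,0,0,0],[-38,0,0,0,0,0,0],[-42,0,0,0,0,0,0],[-46,0,0,0,0,0,0],[-50,0,0,0,0,0,0]]]'; python3 -c "
from f import *
here()"; python3 -m handwheel '[[[-4,0,0,0,0,0,0],[-8,0,0,0,0,0,0],[-12,0,0,0,0,0,0],[-16,0,0,0,0,0,0],[-20,0,0,0,0,0,0],[-24,0,0,0,0,0,0],[-28,0,0,0,0,0,0],[-32,0,0,0,0,0,0]]]'; python3 -c "
from f import *
here()
c,W,z,H,S,V,box,brown,big=meas();p=W[brown][:,:2]-O
print(np.percentile(p@d,[.5,99.5]),np.percentile(p@n,[1,99]));cv2.imwrite('pics/t1.png',cv2.resize(c['img'][180:310,230:470],(720,390)))"
```

```text
t: 4.25
eef_pos: [0.5913, -0.1642, 0.0311]
tool_rot: [2.014, -2.411, -0.0]
contact_force: [0.5, -0.3, 0.3]
opening: 0.0005
gripper_force: 0.0
rail [-98.    0.2  14.1] F [ 0.5 -0.3  0.3] t 4.25 open 0.0005483676105455348
t: 5.25
eef_pos: [0.597, -0.1326, 0.0311]
tool_rot: [2.014, -2.411, 0.0]
contact_force: [0.1, 0.0, 0.4]
opening: 0.0006
gripper_force: 0.0
rail [-65.9   0.3  14.1] F [0.1 0.  0.4] t 5.25 open 0.0005600660307101538Traceback (most recent call last):
  File "<string>", line 5, in <module>
    print(np.percentile(p@d,[.5,99.5]),np.percentile(p@n,[1,99]));cv2.imwrite('pics/t1.png',cv2.resize(c['img'][180:310,230:470],(720,390)))
          ~~~~~~~~~~~~~^^^^^^^^^^^^^^^
    return _quantile_unchecked(
        a, q, axis, out, overwrite_input, method, keepdims, weights)
    return _ureduce(a,
                    func=_quantile_ureduce_func,
    ...<5 lines>...
                    overwrite_input=overwrite_input,
                    method=method)
    r = func(a, **kwargs)
    result = _quantile(arr,
                       quantiles=q,
    ...<2 lines>...
                       out=out,
                       weights=wgt)
    slices_having_nans = np.isnan(arr[-1, ...])
                                  ~~~^^^^^^^^^
IndexError: index -1 is out of bounds for axis 0 with size 0
```

```bash
python3 -c "
from f import *
c=cap('scene');W=c['W'];z=W[...,2];H,S,V=cv2.split(cv2.cvtColor(c['img'],cv2.COLOR_BGR2HSV))
q=W[...,:2]-O;a=q@d;b=q@n
m=(H<20)&(S>90)&(z>.036)&(z<.046)&(abs(b)<.025)&(abs(a)<.2)
print(m.sum(),np.percentile(a[m],[.5,99.5]),np.percentile(b[m],[1,99]));cv2.imwrite('pics/t1.png',cv2.resize(c['img'][170:330,200:420],(770,560)))"
```

```text
929 [-0.09343732  0.11585269] [-0.02045158  0.01866829]
```

View pics/t1.png

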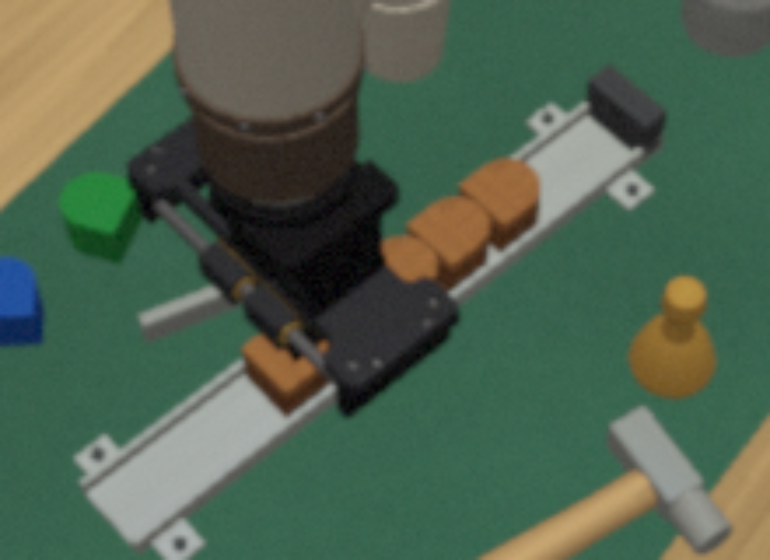

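The picture shows the row still where it was, with heel5 at (290,370) on the near side of the gripper. I expected the fingers to be touching it by now. I'll find where the gripper body really is from the depth map.

```bash
python3 -c "
from f import *
here();print(bot.state()['joints'])
for nm in('scene','top'):
  c=cap(nm);W=c['W'];z=W[...,2];H,S,V=cv2.split(cv2.cvtColor(c['img'],cv2.COLOR_BGR2HSV))
  q=W[...,:2]-O;a=q@d;b=q@n
  for lo,hi in((.045,.06),(.06,.08),(.08,.1),(.1,.12),(.12,.15),(.15,.2),(.2,.3)):
    m=(z>lo)&(z<hi)&(V<90)&(a<.1)&(a>-.3)&(abs(b)<.2)
    if m.sum()>20: print(nm,lo,m.sum(),'a',np.percentile(a[m],[2,98]),'b',np.percentile(b[m],[2,98]))
"
```

```text
rail [-65.7   0.3  14.2] F [-0.7 -0.6  0.3] t 5.35 open 0.00026845615104752034
[ 4.61027653e-02  5.41911940e-01 -2.41056049e-01 -6.77127458e-07
 -7.87729205e-01 -2.24572013e-01]
scene 0.045 24 a [-0.07716509 -0.0583014 ] b [-0.00993755 -0.00012501]
scene 0.1 117 a [-0.10379416 -0.03404094] b [-0.08769555  0.08074705]
scene 0.12 697 a [-0.10447    -0.04190062] b [-0.09481393  0.08145681]
scene 0.15 1655 a [-0.10197612 -0.03490056] b [-0.09483583  0.09096522]
scene 0.2 1756 a [-0.10654134 -0.03441048] b [-0.05045696  0.00910671]
top 0.12 148 a [-0.1019875  -0.02846703] b [-0.08592085  0.08969419]
top 0.15 926 a [-0.10052706 -0.0301517 ] b [-0.09295505  0.09394436]
```

```bash
python3 -c "
from f import *
c=cap('scene');W=c['W'];q=W[...,:2]-O
for u in (284,292,300,306,312,318):
  print(u,[(v,)+tuple(int(round(t*1000)) if t==t else -1 for t in (q[v,u]@d,q[v,u]@n,W[v,u,2])) for v in range(256,300,4)])
cv2.imwrite('pics/t2.png',cv2.resize(c['img'][220:300,250:350],(800,600),interpolation=2)[:600])"
```

```text
284 [(256, -91, -38, 157), (260, -88, -32, 132), (264, -93, -37, 129), (268, -98, -43, 128), (272, -75, -9, 44), (276, -81, -15, 43), (280, -85, -21, 39), (284, -87, -21, 26), (288, -89, -23, 15), (292, -93, -26, 6), (296, -98, -32, 3)]
292 [(256, -83, -50, 162), (260, -85, -53, 154), (264, -92, -60, 156), (268, -57, -12, 44), (272, -102, -72, 155), (276, -99, -67, 131), (280, -64, -18, 10), (284, -70, -24, 9), (288, -73, -28, 2), (292, -78, -34, -1), (296, -85, -41, 0)]
300 [(256, -70, -56, 155), (260, -75, -62, 154), (264, -81, -70, 157), (268, -86, -75, 154), (272, -92, -82, 157), (276, -97, -88, 155), (280, -102, -93, 154), (284, -102, -93, 139), (288, -62, -41, 5), (292, -67, -46, 2), (296, -73, -53, 1)]
306 [(256, -61, -63, 153), (260, -66, -69, 153), (264, -72, -76, 154), (268, -79, -83, 156), (272, -83, -88, 155), (276, -90, -96, 157), (280, -87, -92, 135), (284, -45, -40, 0), (288, -51, -46, -1), (292, -59, -55, 4), (296, -64, -61, 2)]
312 [(256, -54, -71, 156), (260, -60, -78, 157), (264, -64, -83, 154), (268, -70, -89, 154), (272, -74, -94, 152), (276, -69, -88, 123), (280, -30, -41, 1), (284, -38, -51, 6), (288, -43, -56, 2), (292, -49, -62, 1), (296, -55, -69, 2)]
318 [(256, -46, -78, 156), (260, -52, -85, 157), (264, -57, -91, 156), (268, -60, -94, 149), (272, -54, -87, 118), (276, -16, -44, 5), (280, -21, -50, 1), (284, -27, -56, 0), (288, -35, -66, 6), (292, -39, -69, -2), (296, -46, -77, 2)]
```

View pics/t2.png

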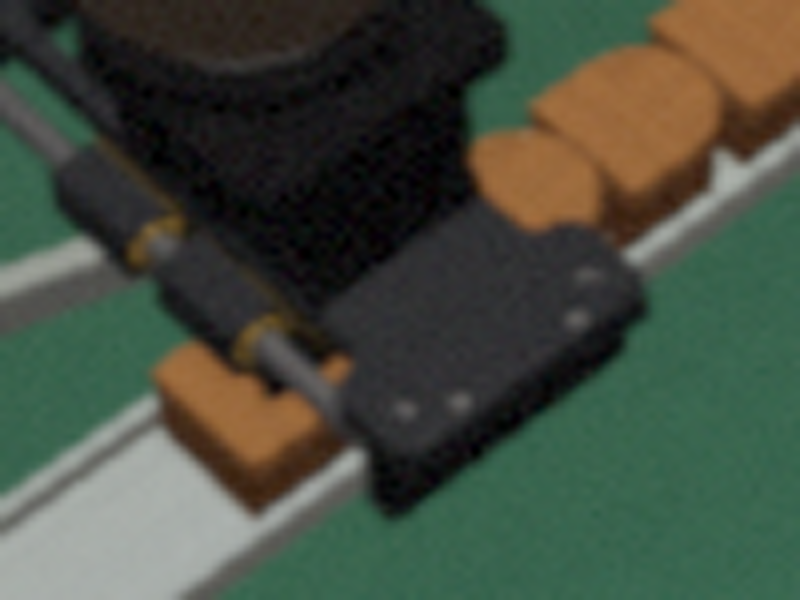

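The gripper body's lower edge is at about 115 mm, but the reported pose puts it at 84 mm. So the tool is really about 30 mm higher than reported, and the fingertips passed over the heels at about 44 mm without touching them. I'll lift, back off and check the tip height with the camera.

```bash
python3 -m handwheel '[[[0,0,-8,0,0,0,0],[15,0,-8,0,0,0,0],[35,0,-8,0,0,0,0],[55,0,-8,0,0,0,0],[75,0,-8,0,0,0,0],[90,0,-8,0,0,0,0],[90,0,0,0,0,0,0],[90,0,0,0,0,0,0]]]'; python3 -c "
from f import *
here()
c=cap('scene');W=c['W'];z=W[...,2];q=W[...,:2]-O;a=q@d;b=q@n
for lo in range(10,130,6):
  m=(z>lo/1e3)&(z<(lo+6)/1e3)&(abs(b)<.02)&(a>-.2)&(a<-.11)
  if m.sum(): print(lo,m.sum(),np.round([a[m].min(),a[m].max(),b[m].min(),b[m].max()],3))
K=c['K'];
def px(x,y,zz):
  p=c['R'].T@(np.r_[O+x*d+y*n,zz]-c['position']);return K[0,0]*p[0]/-p[2]+K[0,2],-K[1,1]*p[1]/-p[2]+K[1,2]
for zz in (.014,.044): print(zz,px(-.156,-.012,zz))
cv2.imwrite('pics/t3.png',cv2.resize(c['img'][240:340,200:325],(750,600),interpolation=2))"
```

```text
t: 6.5
eef_pos: [0.5802, -0.2211, 0.03]
tool_rot: [2.013, -2.41, -0.003]
contact_force: [0.3, 0.3, -0.4]
opening: 0.0005
gripper_force: 0.0
rail [-156.     0.8   13. ] F [ 0.3  0.3 -0.4] t 6.5 open 0.0005320119419303382
10 26 [-0.199 -0.152 -0.019  0.02 ]
40 1 [-0.16  -0.16  -0.007 -0.007]
46 4 [-0.162 -0.158 -0.01  -0.008]
52 2 [-0.162 -0.16  -0.009 -0.009]
58 3 [-0.164 -0.162 -0.009 -0.009]
64 1 [-0.164 -0.164 -0.01  -0.01 ]
70 1 [-0.167 -0.167 -0.012 -0.012]
112 10 [-0.194 -0.176 -0.01   0.019]
118 16 [-0.195 -0.177 -0.019  0.018]
124 39 [-0.195 -0.178 -0.019  0.02 ]
0.014 (np.float64(254.6605547232022), np.float64(304.40774017668923))
0.044 (np.float64(253.13570870169758), np.float64(297.3368629543363))
```

View pics/t3.png

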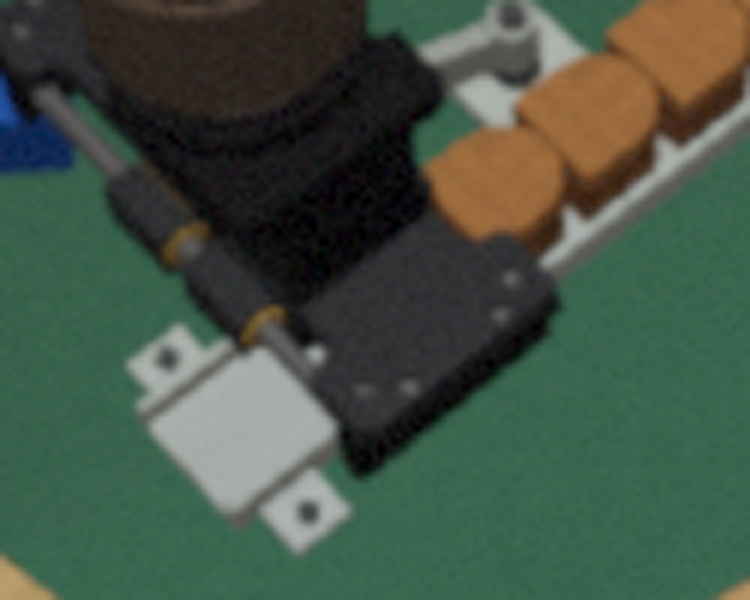

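The picture confirms it: the lowest visible part of the finger (around (315,355)) is 42 mm above the table, so the reported z reads about 29 mm too low. I'll correct for that and lower in two steps, watching the force.

```bash
python3 -m handwheel '[[[0,0,4,0,0,0,0],[0,0,8,0,0,0,0],[0,0,11,0,0,0,0],[0,0,14,0,0,0,0],[0,0,16,0,0,0,0],[0,0,18,0,0,0,0],[0,0,20,0,0,0,0],[0,0,20,0,0,0,0]]]'; python3 -c "
from f import *
here()
c=cap('scene');W=c['W'];z=W[...,2];q=W[...,:2]-O;a=q@d;b=q@n
for lo in range(10,130,6):
  m=(z>lo/1e3)&(z<(lo+6)/1e3)&(abs(b)<.02)&(a>-.2)&(a<-.11)
  if m.sum(): print(lo,m.sum(),np.round([a[m].min(),a[m].max(),b[m].min(),b[m].max()],3))
"
```

```text
t: 7.55
eef_pos: [0.5808, -0.2214, 0.011]
tool_rot: [2.014, -2.411, -0.0]
contact_force: [-0.9, 0.1, 0.4]
opening: 0.0006
gripper_force: 0.0
rail [-1.562e+02  1.000e-01 -6.000e+00] F [-0.9  0.1  0.4] t 7.55 open 0.0005678093139752308
10 27 [-0.199 -0.154 -0.019  0.019]
16 1 [-0.195 -0.195  0.02   0.02 ]
22 1 [-0.159 -0.159 -0.01  -0.01 ]
28 4 [-0.163 -0.159 -0.01  -0.009]
34 4 [-0.164 -0.16  -0.009 -0.008]
46 2 [-0.167 -0.165 -0.011 -0.011]
94 10 [-0.194 -0.175 -0.015  0.018]
100 21 [-0.194 -0.177 -0.02   0.018]
106 27 [-0.194 -0.179 -0.018  0.019]
112 128 [-0.195 -0.179 -0.02   0.019]
118 7 [-0.19  -0.183 -0.019  0.019]
124 13 [-0.183 -0.182 -0.015  0.018]
```

```bash
python3 -m handwheel '[[[0,0,4,0,0,0,0],[0,0,7,0,0,0,0],[-10,0,7,0,0,0,0],[-20,0,7,0,0,0,0],[-29,0,7,0,0,0,0],[-36,0,7,0,0,0,0],[-41,0,7,0,0,0,0],[-45,0,7,0,0,0,0]]]'; python3 -c "
from f import *
here()"; python3 -m handwheel '[[[-3,0,0,0,0,0,0],[-6,0,0,0,0,0,0],[-9,0,0,0,0,0,0],[-12,0,0,0,0,0,0],[-16,0,0,0,0,0,0],[-20,0,0,0,0,0,0],[-24,0,0,0,0,0,0],[-28,0,0,0,0,0,0]]]'; cat > g.py <<'E'
from f import *
def heels():
    here();c=cap('scene');W=c['W'];z=W[...,2];H,S,V=cv2.split(cv2.cvtColor(c['img'],cv2.COLOR_BGR2HSV))
    q=W[...,:2]-O;a=q@d;b=q@n
    m=(H<20)&(S>90)&(z>.034)&(z<.046)&(abs(b)<.03)&(abs(a)<.25)
    print(m.sum(),np.percentile(a[m],[.5,99.5]),np.percentile(b[m],[1,99]),'z',np.percentile(z[m],[5,50,95]))
    return c,a,b,z,m
E
python3 -c "
from g import *
heels()"
```

```text
t: 8.6
eef_pos: [0.589, -0.1768, 0.0042]
tool_rot: [-2.014, 2.411, -0.0]
contact_force: [-0.2, -0.1, 0.7]
opening: 0.0002
gripper_force: 0.0
rail [-110.8    0.2  -12.8] F [-0.2 -0.1  0.7] t 8.6 open 0.00022723011132382446
t: 9.6
eef_pos: [0.594, -0.1493, 0.0041]
tool_rot: [2.014, -2.411, -0.0]
contact_force: [-0.0, -2.3, -0.1]
opening: 0.0004
gripper_force: 1.1
rail [-82.9   0.3 -12.9] F [-0.  -2.3 -0.1] t 9.6 open 0.0004383018275527432
1124 [-0.02267319  0.13373377] [-0.02044972  0.01835778] z [0.03715526 0.04104413 0.04419469]
```

The row is now moving as a train: its front has advanced 18 mm with a push of 2.3 N.

```bash
python3 -m handwheel '[[[-4,0,0,0,0,0,0],[-8,0,0,0,0,0,0],[-12,0,0,0,0,0,0],[-16,0,0,0,0,0,0],[-20,0,0,0,0,0,0],[-24,0,0,0,0,0,0],[-28,0,0,0,0,0,0],[-32,0,0,0,0,0,0]]]'; python3 -c "
from g import *
heels()"; python3 -m handwheel '[[[-4,0,0,0,0,0,0],[-8,0,0,0,0,0,0],[-11,0,0,0,0,0,0],[-13,0,0,0,0,0,0],[-15,0,0,0,0,0,0],[-16,0,0,0,0,0,0],[-17,0,0,0,0,0,0],[-18,0,0,0,0,0,0]]]'; python3 -c "
from g import *
heels()"
```

```text
t: 10.65
eef_pos: [0.5997, -0.1178, 0.0041]
tool_rot: [2.014, -2.411, -0.0]
contact_force: [-0.1, -1.4, -0.3]
opening: 0.0006
gripper_force: 1.1
rail [-50.9   0.4 -12.9] F [-0.1 -1.4 -0.3] t 10.65 open 0.0006281476224986233
1060 [0.01199752 0.16599029] [-0.02044524  0.01913658] z [0.03703925 0.04118376 0.04434109]
t: 11.7
eef_pos: [0.6028, -0.1004, 0.0041]
tool_rot: [2.014, -2.411, -0.0]
contact_force: [-0.4, -2.4, -0.1]
opening: 0.0004
gripper_force: 1.1
rail [-33.2   0.5 -12.9] F [-0.4 -2.4 -0.1] t 11.7 open 0.00035353554921930207
1043 [0.03210611 0.18993513] [-0.02025805  0.01932949] z [0.03706419 0.04115696 0.04422637]
```

```bash
python3 -m handwheel '[[[-0.5,0,0,0,0,0,0],[-1,0,0,0,0,0,0],[-1.5,0,0,0,0,0,0],[-2,0,0,0,0,0,0],[-2.5,0,0,0,0,0,0],[-3,0,0,0,0,0,0],[-3.5,0,0,0,0,0,0],[-4,0,0,0,0,0,0]]]'|grep -E 'eef|contact'; python3 -c "
from g import *
heels()"
```

```text
eef_pos: [0.6036, -0.0964, 0.0042]
contact_force: [0.3, -2.7, 0.0]
rail [-29.1   0.5 -12.8] F [ 0.3 -2.7  0. ] t 12.75 open 0.0002787301105016884
1040 [0.03523016 0.1910652 ] [-0.02049538  0.01853136] z [0.03690307 0.04119543 0.04423281]
```

```bash
python3 -m handwheel '[[[-0.4,0,0,0,0,0,0],[-0.8,0,0,0,0,0,0],[-1.2,0,0,0,0,0,0],[-1.6,0,0,0,0,0,0],[-2,0,0,0,0,0,0],[-2.4,0,0,0,0,0,0],[-2.8,0,0,0,0,0,0],[-3.2,0,0,0,0,0,0]]]'|grep -E 'eef|contact'; python3 -c "
from g import *
heels()"
```

```text
eef_pos: [0.6032, -0.0953, 0.0042]
contact_force: [-1.6, -11.4, 0.0]
rail [-28.1   1.  -12.8] F [ -1.6 -11.4   0. ] t 13.8 open 0.00042644391287066993
1029 [0.03681702 0.19131039] [-0.02035144  0.01879822] z [0.03685257 0.04124632 0.04443206]
```

The push has stalled with the force up to 11 N, so the row is home with its front at x = 190 mm. Next I'll back off and raise the tool.

```bash
python3 -m handwheel '[[[3,0,0,0,0,0,0],[10,0,0,0,0,0,0],[25,0,0,0,0,0,0],[45,0,0,0,0,0,0],[65,0,-5,0,0,0,0],[65,0,-35,0,0,0,0],[65,0,-65,0,0,0,0],[65,0,-65,0,0,0,0]]]'|grep -E 'eef|contact'; python3 - <<'E'
from g import *
heels();tgt(-92,102,45,180);tgt(-92,102,-6,180)
s=bot.state()
for q in range(-16,92,6):
    q_=np.radians(q);u=np.array([-np.cos(q_),-np.sin(q_)]);w=np.array([np.sin(q_),-np.cos(q_)])
    c=np.array([-30,46])+70*u-(4+9.5*abs(w[0])+15*abs(w[1]))*w
    print(q,np.round(c,1))
E
```

```text
eef_pos: [0.5944, -0.1587, 0.0724]
contact_force: [-0.1, -0.2, 0.1]
rail [-92.   -1.8  55.4] F [-0.1 -0.2  0.1] t 14.85 open 0.0002834221099499397
1294 [1.31484595e-04 1.90419537e-01] [-0.02036488  0.01892694] z [0.03695614 0.04124569 0.04434925]
shift [-1.000e-01  1.024e+02  8.200e+00] turn [-0.16  0.04  0.13] t 14.9
shift [-1.000e-01  1.025e+02  5.920e+01] turn [-0.16  0.04  0.13] t 14.9
-16 [-91.5  85.5]
-10 [-95.4  78.3]
-4 [-98.5  70.5]
2 [-100.6   62.9]
8 [-102.1   56.2]
14 [-103.    49.3]
20 [-103.1   42.1]
26 [-102.4   34.8]
32 [-100.9   27.4]
38 [-98.5  20. ]
44 [-95.2  12.8]
50 [-91.    5.8]
56 [-85.9  -0.7]
62 [-80.   -6.7]
68 [-73.3 -12. ]
74 [-65.9 -16.5]
80 [-57.9 -20.2]
86 [-49.4 -22.8]
```

```bash
python3 -m handwheel '[[[0,30,0,0,0,0,0],[0,70,0,0,0,0,0],[0,102,0,0,0,0,0],[0,102,20,0,0,0,0],[0,102,38,0,0,0,0],[0,102,50,0,0,0,0],[0,102,58,0,0,0,0],[0,102,58,0,0,0,0]]]'|grep -E 'eef|contact'; python3 - <<'E'
from g import *
here();c=cap('scene');cv2.imwrite('pics/t4.png',cv2.resize(c['img'][150:330,170:410],(800,600)))
E
```

```text
eef_pos: [0.4918, -0.1392, 0.0105]
contact_force: [-0.3, 0.9, -0.5]
rail [-91.5 102.6  -6.5] F [-0.3  0.9 -0.5] t 15.9 open 0.0007786134428555923
```

View pics/t4.png

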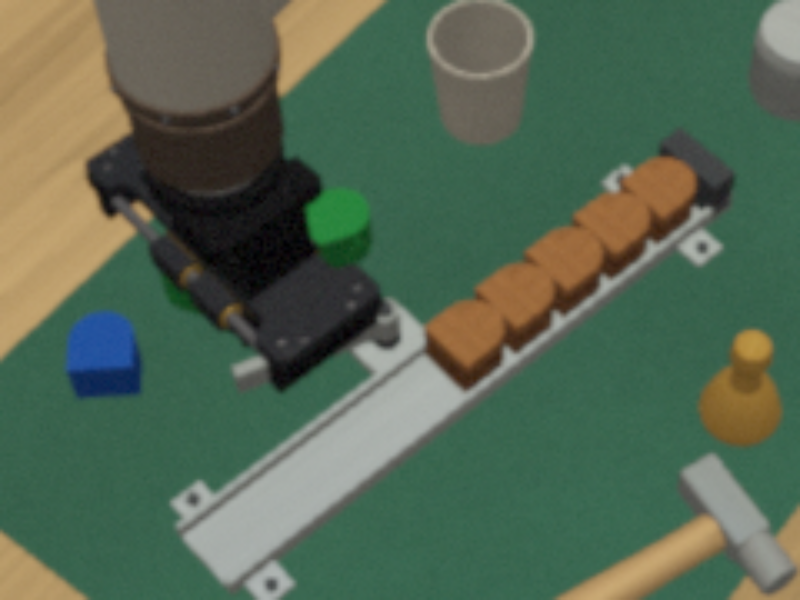

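All five heels stand closed up against the stop, the front one at about (660,195). The keeper bar is still splayed, with its free end at (250,372), and the fingers are on its outer side. I'll swing the bar round.

```bash
python3 -m handwheel '[[[0,-9,0,0,0,0,0],[0,-16,0,0,0,0,0],[3,-24,0,0,0,0,0],[6,-31,0,0,0,0,0],[8,-39,0,0,0,0,0],[10,-46,0,0,0,0,0],[11,-53,0,0,0,0,0],[11,-60,0,0,0,0,0]]]'|grep -E 'eef|contact'; python3 -c "
from f import *
here()"
```

```text
eef_pos: [0.5494, -0.1607, 0.011]
contact_force: [-0.7, 0.5, 1.4]
rail [-102.2   42.    -6. ] F [-0.7  0.5  1.4] t 16.95 open 0.0002603040459093991
```

```bash
python3 -m handwheel '[[[0,-7,0,0,0,0,0],[-1.5,-14.5,0,0,0,0,0],[-4,-22,0,0,0,0,0],[-7,-29,0,0,0,0,0],[-11,-36,0,0,0,0,0],[-16,-42,0,0,0,0,0],[-22,-48,0,0,0,0,0],[-29,-54,0,0,0,0,0]]]'|grep -E 'eef|contact'; python3 - <<'E'
from g import *
here();c=cap('scene');cv2.imwrite('pics/t5.png',cv2.resize(c['img'][170:310,230:410],(720,560)))
E
```

```text
eef_pos: [0.608, -0.1413, 0.0111]
contact_force: [-0.4, 0.8, 0.6]
rail [-72.5 -12.1  -5.9] F [-0.4  0.8  0.6] t 17.95 open 0.000771620411043057
```

View pics/t5.png

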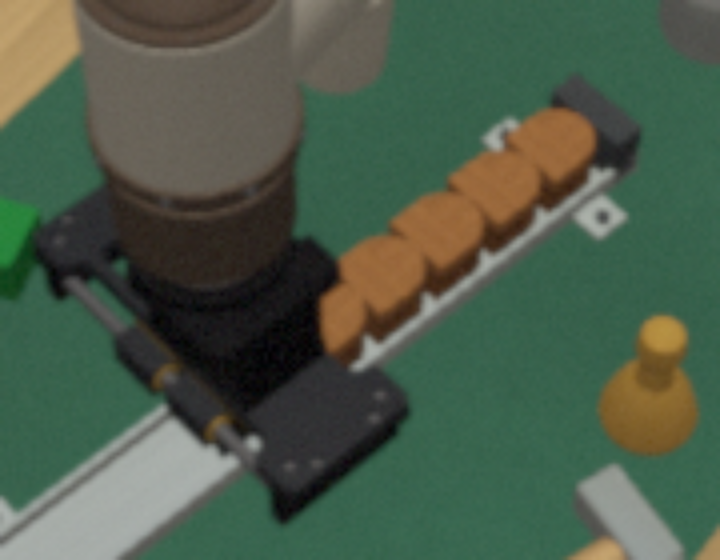

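The bar has gone from its place beside the rail, so it has swung with the fingers and is now hidden under the gripper. I'll make the final stretch.

```bash
python3 -m handwheel '[[[-6,-4,0,0,0,0,0],[-11,-7,0,0,0,0,0],[-16,-9,0,0,0,0,0],[-20,-10,0,0,0,0,0],[-23,-11,0,0,0,0,0],[-25.5,-11,0,0,0,0,0],[-27.5,-11,0,0,0,0,0],[-29,-11,0,0,0,0,0]]]'|grep -E 'eef|contact'; python3 -m handwheel '[[[-0.4,0,0,0,0,0,0],[-0.8,0,0,0,0,0,0],[-1.2,0,0,0,0,0,0],[-1.6,0,0,0,0,0,0],[-1.8,0,0,0,0,0,0],[-2,0,0,0,0,0,0],[-2.2,0,0,0,0,0,0],[-2.2,0,0,0,0,0,0]]]'|grep -E 'eef|contact';python3 -c "
from f import *
here()"
```

```text
eef_pos: [0.6239, -0.115, 0.0113]
contact_force: [0.6, -1.9, -0.1]
eef_pos: [0.6238, -0.1137, 0.0112]
contact_force: [-0.1, -5.4, 1.1]
rail [-42.5 -22.6  -5.8] F [-0.1 -5.4  1.1] t 20.0 open 0.0005276636547842029
```

The bar is against its limit, with 5 N on the fingers. I'll back off, raise the tool well clear and verify.

```bash
python3 -m handwheel '[[[4,0,0,0,0,0,0],[15,0,0,0,0,0,0],[30,0,0,0,0,0,0],[40,0,-20,0,0,0,0],[50,0,-60,0,0,0,0],[80,0,-110,0,0,0,0],[130,0,-140,0,0,0,0],[160,0,-150,0,0,0,0]]]'|grep -E 'eef|contact'; python3 - <<'E'
from g import *
c,a,b,z,m=heels()
S=cv2.cvtColor(c['img'],cv2.COLOR_BGR2HSV)[...,1]
k=(S<70)&(z>.034)&(z<.044)&(a>-.06)&(a<-.015)&(abs(b)<.07)
if k.sum(): print("bar",k.sum(),np.percentile(a[k],[5,50,95]),np.percentile(b[k],[2,98]),"tilt deg",np.degrees(np.arctan(np.polyfit(b[k],a[k],1)[0])))
cv2.imwrite('pics/t6.png',cv2.resize(c['img'][170:310,230:410],(720,560)))
E
```

```text
eef_pos: [0.5957, -0.2732, 0.1642]
contact_force: [0.2, -0.1, -0.5]
rail [-204.4  -23.9  147.2] F [ 0.2 -0.1 -0.5] t 21.0 open 0.0005213926490366089
1514 [-0.01790765  0.19112195] [-0.02016257  0.01893379] z [0.03679776 0.04111217 0.0443569 ]
bar 246 [-0.03344694 -0.02883049 -0.02346137] [-0.05336456  0.05154457] tilt deg -0.20583684699759883
```

View pics/t6.png

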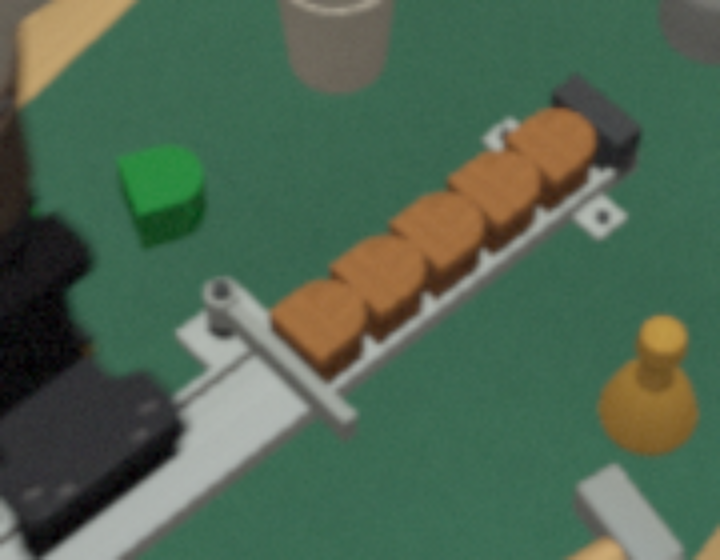

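The bar lies square across the rail from (220,290) to (345,420), 0.2° off. The row is closed up against the stop, and the tool is clear.

```bash
python3 -c "
from bench import bot
print(bot.finish_job())"
```

```text
the job is handed in; nothing more can be done
None
```

The job is handed in: all five heels are closed up against the end stop and the keeper bar lies square across the rail behind them (within about 0.2°, by camera). The robot is clear, at about 21 s of the 54 s allowed; my first push passed over the heels without touching them because the reported tool height read about 29 mm too low.

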